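# Load a brush block through the spring flap and press the count plunger

## Task

Take the long drilled brush block and push it endways, lying level, over the spring flap of the trimming guard and into the tunnel behind it, the block folding the flap down as it goes. Keep pushing gently until the count plunger hidden in the tunnel gives roughly half its travel, never driving it to its end, and hold it pressed for a second; then let go and come away, leaving the block on the guard's floor inside the tunnel and the flap sprung shut behind it. Leave the short block alone.

Things in the scene. Friction and masses are not known exactly. Their poses are not given: they have to be found in the camera images.
- brush_block: Long beech brush block to load: a bar 110 long (its x) x 26 wide (y) x 40 mm high (z), two rows of small dark drilled holes on top, 0.1 to 0.15 kg. Origin at the centre of its underside; both ends alike. Starts lying on the worktop right or left of the guard.
- short_block: Short block of the same wood and section, 66 x 26 x 40 mm, to be left where it is. Origin at the centre of its underside. It and the long block may swap places.
- guard: Fixed trimming guard. Origin on the worktop under the flap's hinge, mid-width; x = loading direction (flap to tunnel, away from the robot), z up. x -12 to 42 mm: sill 4 mm high, onto which the flap folds. x 42 to 195: wooden floor 14 mm above the worktop, 110 wide, open above and at the sides up to the tunnel. The flap stands at x = 0 between two posts 44 mm high, 94 mm apart.
- tunnel_mouth (a point): Centre of the steel tunnel's mouth at floor level: guard x 108, y 0, z 14 mm. Tunnel inside 30 wide, 45 high, to guard x 195; roof top 63 mm above the worktop; flared cheeks 11 mm ahead of the mouth. The block slides in level with its underside 0 to 3 mm above the floor; when loaded its rear 40 mm or more stay outside, so hold it there by its sides, near its rear end.
- flap (a joint): Spring flap hinged at its foot (6 mm above the worktop, along guard y): aluminium leaf 90 mm wide, reaching 36 mm above the hinge. 0 = upright, shut; grows to 1.45 rad as it folds towards guard +x. Spring: 0.03 N m at 0, rising to 0.08. Under the passing block it lies at about 1.2 rad; it springs up once the block's rear end is 36 mm past it.
- plunger (a joint): Brass count plunger, 14 mm thick, in the tunnel, 34 mm above the worktop, facing the flap. 0 = out; grows to 0.008 m as it is pressed along guard x. Spring 3 N at 0, plus 1 N per mm (7 N at 4 mm); returns slowly, pushing the block back. Its place is set anew each time: tip at rest anywhere from guard x 157 to 169 mm, not reported: feel for it.

How it is judged:
By the outcome, as a careful person would: the job done as asked, in the order asked, and still so for the second after the job is handed in, with the robot touching nothing.
It also fails if it takes over 72 s, if anything falls off the work surface, if the arm or the gripper's body presses on something with over 40 N, if the wrist force passes 120 N, or if a joint passes its speed limit or range.

## Robot

A 6-joint arm with a two-finger parallel gripper is mounted at the origin on a cart in front of the work surface, level with it; the furniture and walls round the work are solid. World frame = base frame: x ahead of the robot, y to its left, z up, the work surface at z = 0. Lengths are in m, angles in degrees, forces in N, time in s.
With the tool pointing down it reaches from about 0.4 to 0.825 m from the base axis. Payload 7 kg.
Tool frame: the origin (TCP) lies on the centre line of the jaws, within the pads' length; the fingertips stand 14 mm ahead of it and the grasp point (between the pads) lies 5 mm behind it; z points along the fingers, y is the line along which they close (so a half turn about z gives the same grasp; the last joint's range is limited). The gripper opens to 88 mm and grips with 3 to 60 N. Pads are 19 mm wide; open, the fingers measure 130 mm over their backs; the gripper's body (78 mm by 193 mm) begins 47 mm behind the grasp point.
Start: joints at [-56.316, 20.546, 0.682, 0, -70.136, -16.507], TCP at [0.199, -0.645, 0.241] pointing down, gripper open.
Joint ranges: [-176.03, 176.03], [-82.01, 121.73], [-58.28, 71.71], [-173.87, 95.51], [-174.79, -0.11], [-173.66, 173.66]. Speed limits (degrees/s): [136.94, 136.94, 172.46, 180, 180, 180].

## Interface

Orientations are given as [roll, pitch, yaw] about the fixed x, y, z axes, in that order (R = Rz(yaw) Ry(pitch) Rx(roll)).
In Python, from plant import r gives the robot as it stands.
- The arm moves only by the tool send_rows, never from a script. Its argument "steps" is a list of rows, each an object with "dp": the shift along the tool's x, y, z in mm, a list of three; "roll": the turn about the tool's z in rad; "jaw": the opening in per cent of the stroke, from 0 (shut) to 100 (fully open). In form: [{"dp": [tx, ty, tz], "roll": roll, "jaw": jaw}, ...]. A call has 1 to 5 rows; each row is the pose to reach, as a shift and turn from the pose commanded when the call began, along the tool's axes at that moment; what a row does not reach only later rows make up. A row lasts 1/8 s, in which the tool goes at most 62.5 mm and 10.7 degrees, less where a joint would pass 70% of its speed; a pose out of reach is approached as far as the arm can. A call with a gripper value outside its range is refused whole. The fingers move at their own pace and stop on an object; "newtons" is the grip in N (left out, the last holds). Time passes only in rows, so rows that repeat a pose let the fingers close. It gives the time, the measured TCP pose, the force, the opening and the grip force at its end, in the units of the state.
- r.get_state(): the state, without advancing time (a new reading comes with each control period).
- r.capture(name): name is "scene" or "top" or "wrist"; returns a dict with "image" (384x512x3 uint8, blue, green, red), "K" (3x3 intrinsics, pixels), "rvec" (rotation vector, rad) and "tvec" (3), from world to camera coordinates, as OpenCV has them. Camera axes: x right, y down, z forward; pixel columns grow to the right and rows downward; lengths in m; the calibration is good to about 2 mm. A picture is of the moment at which its call begins. There is no depth.
- r.close_job(): hands the job in; it is judged then, once.
The state is a dict: "time_s": time; "joints": joint angles; "qd": joint speeds; "joint_torque": joint torques, N m; "tcp_pos": TCP position; "eef_rot": TCP orientation; "contact_force": force on the tool from outside, world axes, zero at the start; "moment": the same for the moment, N m; "gripper_width": finger opening in m; "gripper_force": force on a finger pad.
Only numpy, scipy, OpenCV 4.12 (cv2) and the standard library are available. Lean on these libraries where they do the work, as an engineer would, in place of code of your own. Each camera call takes 0.05 s, during which the arm holds its last target. There are 200 camera calls.

## Working session

There is one attempt and no reset: what is moved stays moved. The work goes in short steps, Python scripts to look and compute and a tool call to move; the robot and the scene stay as the last step left them, time stands still between calls to the robot, and variables do not carry over. Pictures are saved under pics/ and viewed, at most 10 in all, crops included, and the job is handed in when it is done.

Besides the shell and the picture viewer there is one more tool, called as name(argument=value, ...) on one line, values as JSON. send_rows: Moves the arm, as the interface text tells. Its arguments: {"type":"object","properties":{"steps":{"type":"array","items":{"type":"object","properties":{"dp":{"type":"array","items":{"type":"number"}},"roll":{"type":"number"},"jaw":{"type":"number"}}}},"newtons":{"type":"number"}},"required":["steps"]}

```bash
mkdir -p pics; ls; python3 - <<'E'
from plant import r
import cv2,pickle
d={n:r.capture(n) for n in("scene","top")}
pickle.dump(d,open('cap0.pkl','wb'))
for n in d: cv2.imwrite(f'pics/{n}0.png',d[n]["image"])
s=r.get_state();print(s)
E
```

```text
pics
{'time_s': 0.1, 'joints': array([-5.63155986e+01,  2.05861630e+01,  6.40596767e-01, -1.98517940e-02,
       -7.01373032e+01, -1.65044590e+01]), 'qd': array([ 0.02738427, -0.08319074,  0.00587039,  0.08095743,  0.00105497,
        0.04395875]), 'joint_torque': array([-2.97608225e-03, -5.84162736e+01,  2.93748701e+01,  7.01567575e+00,
        1.01236129e-02, -8.56055203e-05]), 'tcp_pos': array([ 0.19921378, -0.64449446,  0.23973486]), 'eef_rot': array([ 1.79915242e+02, -5.65053612e-03, -1.62826812e+02]), 'contact_force': array([-0.52036594,  0.26215383, -0.05675748]), 'moment': array([-0.01877345,  0.00103534, -0.00578464]), 'gripper_force': 0.0, 'gripper_width': 0.08732955657327882}
```

View pics/top0.png

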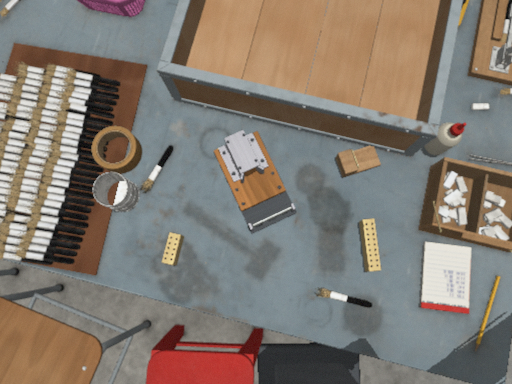

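View pics/scene0.png

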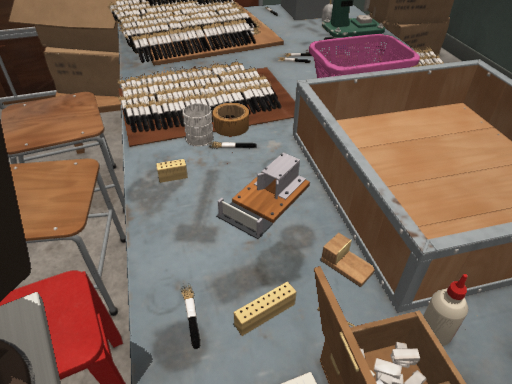

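The top view shows the long block at about (371,245), the short one at (172,249) and the guard, with its flap at (271,215) and its tunnel at (241,155). I'll enlarge that region to measure it.

```bash
cat > h.py <<'E'
import numpy as np,cv2
def ray(c,uv,z):
    "pixel(s) -> world xy on plane z"
    R=cv2.Rodrigues(np.array(c["rvec"],float))[0];t=np.array(c["tvec"],float).reshape(3)
    uv=np.atleast_2d(uv).astype(float);C=-R.T@t
    d=np.c_[uv,np.ones(len(uv))]@np.linalg.inv(c["K"]).T@R
    return C+d*((z-C[2])/d[:,2])[:,None]
def proj(c,P):
    return cv2.projectPoints(np.atleast_2d(P).astype(float),np.array(c["rvec"],float),np.array(c["tvec"],float),np.array(c["K"],float),None)[0][:,0]
E
python3 - <<'E'
import pickle,cv2
from h import *
d=pickle.load(open('cap0.pkl','rb'));c=d['top']
print(ray(c,[(371,245),(172,249),(271,215),(241,155)],.03).round(3))
im=c["image"][125:277,205:395]
cv2.imwrite('pics/crop1.png',cv2.resize(im,None,fx=3.9,fy=3.9,interpolation=cv2.INTER_CUBIC))
E
```

```text
[[ 0.48  -0.083  0.03 ]
 [ 0.478  0.341  0.03 ]
 [ 0.548  0.128  0.03 ]
 [ 0.683  0.193  0.03 ]]
```

View pics/crop1.png

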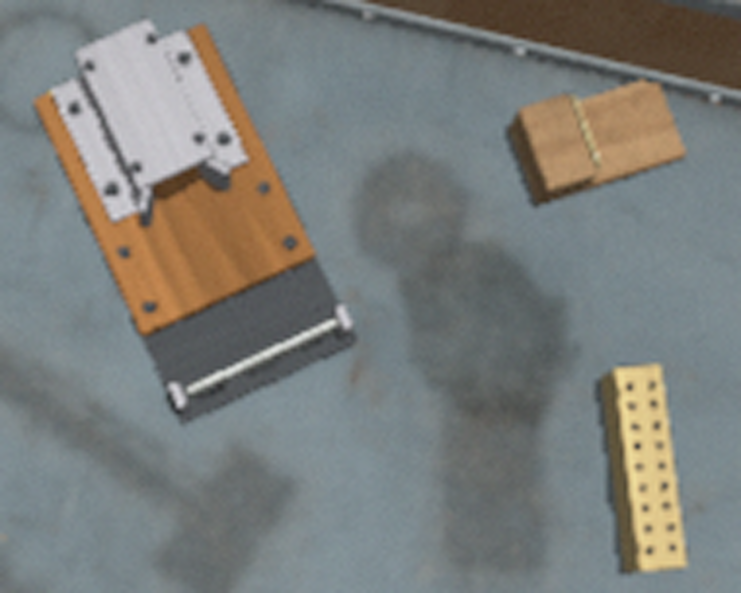

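The crop shows the floor corners at crop px (144,333), (316,258), (36,103) and (205,25). The block's top corners are at (612,370), (660,364), (686,566) and (637,570). I'll fit both poses.

```bash
cat > fit.py <<'E'
from h import *
from scipy.optimize import least_squares
def fit(c,model,px,x0):
    model=np.array(model,float)
    def W(p):
        a=p[2];R=np.array([[np.cos(a),-np.sin(a),0],[np.sin(a),np.cos(a),0],[0,0,1]])
        return model@R.T+[p[0],p[1],0]
    s=least_squares(lambda p:(proj(c,W(p))-px).ravel(),x0,x_scale=[.01,.01,.1])
    return s.x,(proj(c,W(s.x))-px).round(1)
E
python3 - <<'E'
import pickle
from fit import *
c=pickle.load(open('cap0.pkl','rb'))['top']
f=lambda L:(np.array(L)+.5)/3.9-.5+[205,125]
m=[(.042,.055,.014),(.042,-.055,.014),(.195,.055,.014),(.195,-.055,.014),(0,.047,.044),(0,-.047,.044)]
g,e=fit(c,m,f([(144,333),(316,258),(36,103),(205,25),(179,388),(345,316)]),[.55,.13,.4])
print(g,np.degrees(g[2]),e.tolist())
m=[(.055,.013,.04),(.055,-.013,.04),(-.055,-.013,.04),(-.055,.013,.04)]
b,e=fit(c,m,f([(612,370),(660,364),(686,566),(637,570)]),[.48,-.08,.1])
print(b,np.degrees(b[2]),e.tolist())
E
```

```text
[0.54450786 0.12655254 0.4204852 ] 24.09202723137317 [[-0.4, 0.8], [0.6, -0.8], [-0.6, -1.1], [0.2, -0.9], [1.4, 0.9], [-1.2, 0.8]]
[ 0.48137834 -0.08067547  0.06844516] 3.921618960335621 [[0.0, -0.7], [-0.1, -0.2], [-0.0, 0.4], [0.1, 0.4]]
```

send_rows(steps=[{"dp": [-32,37,7],"roll": 0.02,"jaw": 100},{"dp": [-72,84,16],"roll": 0.04,"jaw": 100},{"dp": [-112,130,25],"roll": 0.07,"jaw": 100},{"dp": [-152,177,35],"roll": 0.09,"jaw": 100},{"dp": [-192,224,44],"roll": 0.11,"jaw": 100}], newtons=35)

```text
time_s: 0.72
tcp_pos: [0.3169, -0.3723, 0.1961]
eef_rot: [180.0, -0.0, -169.2]
contact_force: [1.4, -0.4, 0.7]
gripper_width: 0.0873
gripper_force: 0.0
```

send_rows(steps=[{"dp": [-34,49,9],"roll": 0.03,"jaw": 100},{"dp": [-68,99,18],"roll": 0.06,"jaw": 100},{"dp": [-102,148,27],"roll": 0.08,"jaw": 100},{"dp": [-138,200,36],"roll": 0.1,"jaw": 100},{"dp": [-162,236,42],"roll": 0.122,"jaw": 100}])

```text
time_s: 1.35
tcp_pos: [0.4286, -0.11, 0.1533]
eef_rot: [180.0, -0.3, -176.2]
contact_force: [-9.5, -1.8, -0.8]
gripper_width: 0.0877
gripper_force: 0.0
```

```bash
python3 - <<'E'
from plant import r
from h import *
import pickle
c=r.capture("wrist");pickle.dump(c,open('w1.pkl','wb'));cv2.imwrite('pics/w1.png',c["image"])
s=r.get_state();print(s['tcp_pos'],s['eef_rot'])
b=np.array([.4814,-.0807]);a=.0684;R=np.array([[np.cos(a),-np.sin(a)],[np.sin(a),np.cos(a)]])
print(proj(c,[[*(b+R@np.array(m)),.04] for m in [(.055,.013),(.055,-.013),(-.055,-.013),(-.055,.013)]]))
E
```

```text
[ 0.42951759 -0.10723414  0.1523845 ] [ 179.90878173   -0.35418179 -176.29704258]
[[291.74188996 286.87133174]
 [268.02142079 286.93236824]
 [268.87802528 189.69341026]
 [294.99778912 189.62609796]]
```

View pics/w1.png

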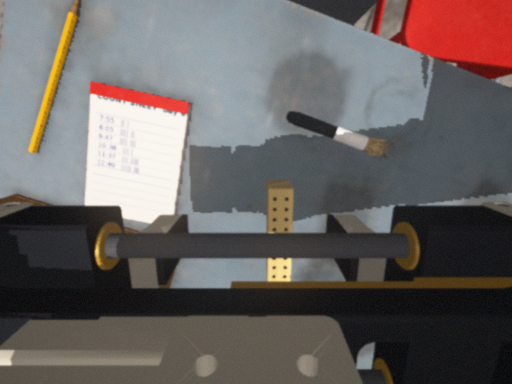

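The wrist view shows the block's edges at columns 267 to 294 and its near end at row 189, within about 2 px of the prediction. I'll align and descend.

send_rows(steps=[{"dp": [-15,23,0],"roll": 0,"jaw": 100},{"dp": [-15,23,25],"roll": 0,"jaw": 100},{"dp": [-15,23,55],"roll": 0,"jaw": 100},{"dp": [-15,23,80],"roll": 0,"jaw": 100},{"dp": [-15,23,80],"roll": 0,"jaw": 100}])

```text
time_s: 2.02
tcp_pos: [0.4431, -0.0882, 0.0731]
eef_rot: [-180.0, -0.2, -176.1]
contact_force: [-0.8, -0.0, 0.8]
gripper_width: 0.0875
gripper_force: 0.0
```

send_rows(steps=[{"dp": [0,5,20],"roll": 0,"jaw": 100},{"dp": [0,5,40],"roll": 0,"jaw": 100},{"dp": [0,5,51],"roll": 0,"jaw": 100},{"dp": [0,5,51],"roll": 0,"jaw": 70},{"dp": [0,5,51],"roll": 0,"jaw": 10}])

```text
time_s: 2.65
tcp_pos: [0.4448, -0.0828, 0.0243]
eef_rot: [180.0, 0.1, -176.1]
contact_force: [-0.0, 1.1, 0.9]
gripper_width: 0.0731
gripper_force: 0.0
```

send_rows(steps=[{"dp": [0,0,0],"roll": 0,"jaw": 10},{"dp": [0,0,0],"roll": 0,"jaw": 10},{"dp": [0,0,0],"roll": 0,"jaw": 10},{"dp": [0,0,0],"roll": 0,"jaw": 10},{"dp": [0,0,0],"roll": 0,"jaw": 10}], newtons=35)

```text
time_s: 3.28
tcp_pos: [0.4442, -0.0829, 0.0236]
eef_rot: [-180.0, -0.0, -176.1]
contact_force: [-0.4, -0.5, 1.5]
gripper_width: 0.0257
gripper_force: 34.8
```

send_rows(steps=[{"dp": [0,0,-30],"roll": 0,"jaw": 10},{"dp": [0,0,-60],"roll": 0,"jaw": 10},{"dp": [-2,30,-60],"roll": -0.07,"jaw": 10},{"dp": [-4,65,-60],"roll": -0.15,"jaw": 10},{"dp": [-6,100,-60],"roll": -0.23,"jaw": 10}])

```text
time_s: 3.9
tcp_pos: [0.4432, 0.0181, 0.0836]
eef_rot: [180.0, -0.0, -162.8]
contact_force: [0.5, -0.7, -1.0]
gripper_width: 0.0258
gripper_force: 34.8
```

send_rows(steps=[{"dp": [-6,20,0],"roll": -0.04,"jaw": 10},{"dp": [-12,40,0],"roll": -0.08,"jaw": 10},{"dp": [-18,60,0],"roll": -0.12,"jaw": 10},{"dp": [-18,60,0],"roll": -0.12,"jaw": 10},{"dp": [-18,60,0],"roll": -0.12,"jaw": 10}])

```text
time_s: 4.53
tcp_pos: [0.4426, 0.0796, 0.0833]
eef_rot: [-180.0, -0.0, -156.1]
contact_force: [-0.1, 0.1, -1.1]
gripper_width: 0.0255
gripper_force: 34.8
```

```bash
python3 - <<'E'
from plant import r
from h import *
import pickle
d={n:r.capture(n) for n in("top","scene")};pickle.dump(d,open('cap2.pkl','wb'))
s=r.get_state();print(s['tcp_pos'],s['eef_rot'],s['contact_force'])
im=d['top']["image"][115:265,195:325];im2=d['scene']["image"][130:280,170:330]
g=lambda i,f:cv2.resize(i,None,fx=f,fy=f,interpolation=cv2.INTER_CUBIC)
cv2.imwrite('pics/top2.png',g(im,4));cv2.imwrite('pics/sc2.png',g(im2,4))
E
```

```text
[0.44280682 0.07928907 0.08343526] [-1.79998268e+02 -2.80763973e-02 -1.56121023e+02] [ 0.01099258 -0.33685228 -1.53069572]
```

View pics/top2.png

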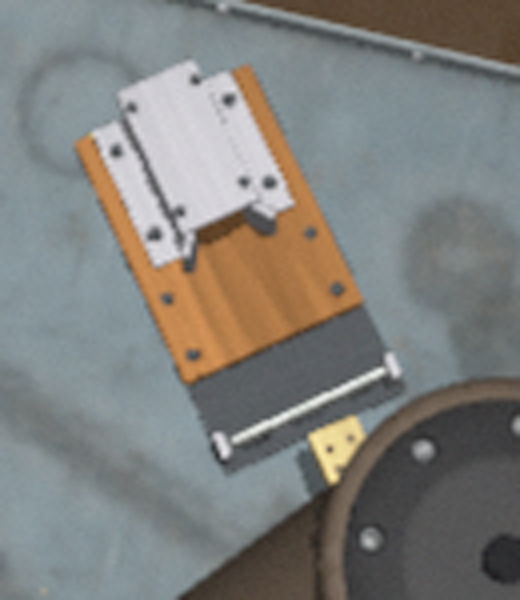

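View pics/sc2.png

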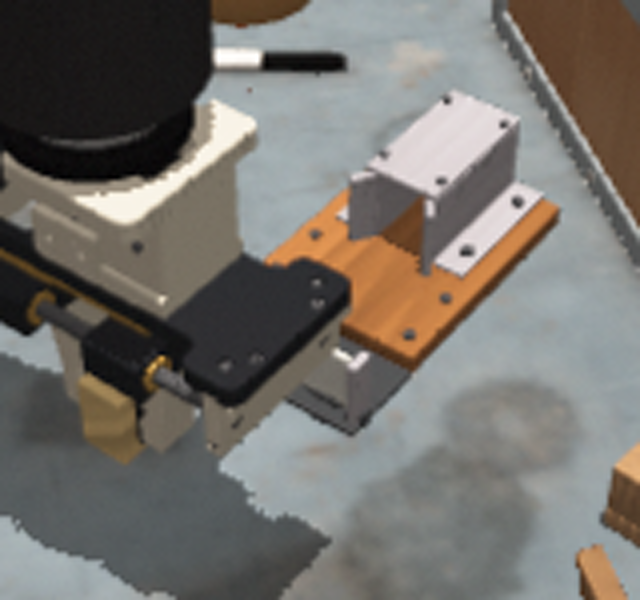

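Top crop: the held block's front corners are at (308,434) and (355,415). The floor corners are at (189,383), (362,303), (77,143) and (247,66), and the posts at (221,440) and (392,362). The scene view shows a clear path to the tunnel.

```bash
python3 - <<'E'
import pickle
from fit import *
c=pickle.load(open('cap2.pkl','rb'))['top']
f=lambda L:(np.array(L)+.5)/4-.5+[195,115]
m=[(.042,.055,.014),(.042,-.055,.014),(.195,.055,.014),(.195,-.055,.014),(0,.047,.044),(0,-.047,.044),(.195,0,.063)]
g,e=fit(c,m,f([(189,383),(362,303),(77,143),(249,66),(221,440),(392,362),(157,78)]),[.55,.13,.4])
print(g,np.degrees(g[2]),e.tolist())
P=ray(c,f([(308,434),(355,415)]),.0998)[:,:2]
a=np.radians(-156.12+180);print('front',P)
for G in (g,[.5445,.1266,.4205]):
    R=np.array([[np.cos(G[2]),-np.sin(G[2])],[np.sin(G[2]),np.cos(G[2])]])
    print('guard frame front',(P-G[:2])@R,'tcp',(np.array([.4428,.0793])-G[:2])@R)
E
```

```text
[0.54443761 0.12704429 0.42003825] 24.066418954353818 [[-0.9, 0.4], [1.0, -0.3], [-0.8, -0.4], [0.3, -0.9], [1.8, 0.5], [-0.9, 1.4], [-0.4, -0.8]]
front [[0.52260436 0.12799938]
 [0.53174244 0.10438868]]
guard frame front [[-0.01954589  0.00977556]
 [-0.02083048 -0.01550921]] tcp [-0.1122725  -0.00214669]
guard frame front [[-0.01941695  0.01021564]
 [-0.02071322 -0.01506853]] tcp [-0.11214906 -0.00166379]
```

send_rows(steps=[{"dp": [0,2.5,15],"roll": -0.003,"jaw": 10},{"dp": [0,2.5,30],"roll": -0.003,"jaw": 10},{"dp": [0,2.5,44],"roll": -0.003,"jaw": 10},{"dp": [0,2.5,44],"roll": -0.003,"jaw": 10},{"dp": [0,2.5,44],"roll": -0.003,"jaw": 10}])

```text
time_s: 5.25
tcp_pos: [0.4423, 0.082, 0.04]
eef_rot: [-180.0, 0.0, -155.9]
contact_force: [0.5, 0.0, -1.2]
gripper_width: 0.0263
gripper_force: 34.8
```

send_rows(steps=[{"dp": [-10,0,1],"roll": 0,"jaw": 10},{"dp": [-20,0,1],"roll": 0,"jaw": 10},{"dp": [-30,0,1],"roll": 0,"jaw": 10},{"dp": [-40,0,1],"roll": 0,"jaw": 10},{"dp": [-50,0,1],"roll": 0,"jaw": 10}])

```text
time_s: 5.88
tcp_pos: [0.4885, 0.1029, 0.0386]
eef_rot: [-180.0, 0.0, -155.9]
contact_force: [-2.3, -0.7, 0.6]
gripper_width: 0.0257
gripper_force: 34.8
```

send_rows(steps=[{"dp": [-10,0,0],"roll": 0,"jaw": 10},{"dp": [-20,0,0],"roll": 0,"jaw": 10},{"dp": [-30,0,0],"roll": 0,"jaw": 10},{"dp": [-40,0,0],"roll": 0,"jaw": 10},{"dp": [-50,0,0],"roll": 0,"jaw": 10}])

```text
time_s: 6.5
tcp_pos: [0.5339, 0.1233, 0.0385]
eef_rot: [-180.0, -0.0, -155.9]
contact_force: [-1.2, -1.0, 0.9]
gripper_width: 0.0252
gripper_force: 34.8
```

```bash
python3 - <<'E'
from plant import r
from h import *
a=r.capture("top")["image"][125:225,200:300];b=r.capture("scene")["image"][140:240,230:330]
cv2.imwrite('pics/mouth.png',cv2.resize(np.hstack([a,b]),None,fx=4,fy=4,interpolation=cv2.INTER_CUBIC))
s=r.get_state();print(s['tcp_pos'],s['contact_force'])
E
```

```text
[0.53505509 0.12392138 0.03876297] [1.19712024 0.52437868 1.62200036]
```

View pics/mouth.png

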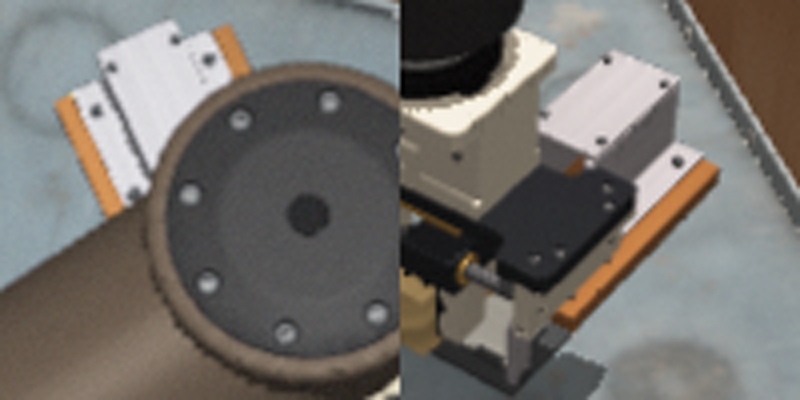

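Both views of the mouth are hidden: the wrist disc covers it in the top view, and the gripper in the scene view. I'll go on slowly by force.

send_rows(steps=[{"dp": [-5,0,0],"roll": 0,"jaw": 10},{"dp": [-10,0,0],"roll": 0,"jaw": 10},{"dp": [-15,0,0],"roll": 0,"jaw": 10},{"dp": [-20,0,0],"roll": 0,"jaw": 10},{"dp": [-25,0,0],"roll": 0,"jaw": 10}])

```text
time_s: 7.22
tcp_pos: [0.5564, 0.1334, 0.0385]
eef_rot: [180.0, -0.0, -155.9]
contact_force: [-1.4, -0.0, 0.9]
gripper_width: 0.026
gripper_force: 34.8
```

send_rows(steps=[{"dp": [-3,0,0],"roll": 0,"jaw": 10},{"dp": [-6,0,0],"roll": 0,"jaw": 10},{"dp": [-9,0,0],"roll": 0,"jaw": 10},{"dp": [-12,0,0],"roll": 0,"jaw": 10},{"dp": [-15,0,0],"roll": 0,"jaw": 10}])

```text
time_s: 7.85
tcp_pos: [0.57, 0.1395, 0.0385]
eef_rot: [180.0, -0.0, -155.9]
contact_force: [-0.9, -0.6, 1.0]
gripper_width: 0.0259
gripper_force: 34.8
```

send_rows(steps=[{"dp": [-5,0,0],"roll": 0,"jaw": 10},{"dp": [-10,0,0],"roll": 0,"jaw": 10},{"dp": [-15,0,0],"roll": 0,"jaw": 10},{"dp": [-20,0,0],"roll": 0,"jaw": 10},{"dp": [-25,0,0],"roll": 0,"jaw": 10}])

```text
time_s: 8.48
tcp_pos: [0.5932, 0.1499, 0.0386]
eef_rot: [180.0, 0.0, -155.9]
contact_force: [0.2, 0.0, -1.6]
gripper_width: 0.0257
gripper_force: 34.8
```

send_rows(steps=[{"dp": [-1.5,0,0],"roll": 0,"jaw": 10},{"dp": [-3,0,0],"roll": 0,"jaw": 10},{"dp": [-4.5,0,0],"roll": 0,"jaw": 10},{"dp": [-6,0,0],"roll": 0,"jaw": 10},{"dp": [-6,0,0],"roll": 0,"jaw": 10}])

```text
time_s: 9.1
tcp_pos: [0.5982, 0.1521, 0.0386]
eef_rot: [-180.0, 0.0, -155.9]
contact_force: [0.9, -0.0, -0.7]
gripper_width: 0.0257
gripper_force: 34.8
```

```bash
cat > st.py <<'E'
from plant import r
from h import *
# average a few readings: each top capture advances 0.05 s; force along guard x
F=[];P=[]
for i in range(3):
    r.capture("top");s=r.get_state();F.append(s['contact_force']);P.append(s['tcp_pos'])
F=np.array(F);P=np.array(P);a=.4203;u=np.array([np.cos(a),np.sin(a)]);v=np.array([-u[1],u[0]])
d=P[:,:2]-[.5444,.127]
print('Fx',(F[:,:2]@u).round(2),'Fy',(F[:,:2]@v).round(2),'Fz',F[:,2].round(2),'front mm',(d@u*1e3+92.2).round(2),'y',(d@v*1e3).round(2),'z',P[-1,2],s['time_s'])
E
python3 st.py
```

```text
Fx [ 0.97  0.39 -0.42] Fy [ 0.37 -0.09  0.51] Fz [-0.65 -1.46 -1.62] front mm [151.49 151.44 151.41] y [0.96 0.96 0.94] z 0.03856622480291094 9.25
```

send_rows(steps=[{"dp": [-1,0,0],"roll": 0,"jaw": 10},{"dp": [-2,0,0],"roll": 0,"jaw": 10},{"dp": [-3,0,0],"roll": 0,"jaw": 10},{"dp": [-3,0,0],"roll": 0,"jaw": 10}])

```text
time_s: 9.75
tcp_pos: [0.6009, 0.1533, 0.0385]
eef_rot: [180.0, -0.0, -155.9]
contact_force: [0.0, -0.8, -0.9]
gripper_width: 0.0257
gripper_force: 34.8
```

```bash
python3 st.py
```

```text
Fx [-0.86  0.1   0.47] Fy [-0.14 -0.69  0.03] Fz [-1.   -1.3  -1.48] front mm [154.51 154.43 154.43] y [0.94 0.96 0.95] z 0.038531368430481217 9.9
```

send_rows(steps=[{"dp": [-1,0,0],"roll": 0,"jaw": 10},{"dp": [-2,0,0],"roll": 0,"jaw": 10},{"dp": [-2,0,0],"roll": 0,"jaw": 10}])

```text
time_s: 10.28
tcp_pos: [0.6028, 0.1541, 0.0386]
eef_rot: [-180.0, 0.0, -155.9]
contact_force: [-0.1, 0.7, -2.1]
gripper_width: 0.0257
gripper_force: 34.8
```

```bash
python3 st.py
```

```text
Fx [-0.32 -0.38 -0.16] Fy [ 0.05 -0.01 -0.35] Fz [-0.63 -1.77 -0.29] front mm [156.53 156.45 156.44] y [0.98 0.98 0.97] z 0.038536779392749645 10.425
```

send_rows(steps=[{"dp": [-1,0,0],"roll": 0,"jaw": 10},{"dp": [-2,0,0],"roll": 0,"jaw": 10},{"dp": [-2,0,0],"roll": 0,"jaw": 10}])

```text
time_s: 10.8
tcp_pos: [0.6046, 0.155, 0.0386]
eef_rot: [-180.0, 0.0, -155.9]
contact_force: [0.4, -0.2, -1.4]
gripper_width: 0.0261
gripper_force: 34.8
```

```bash
python3 st.py
```

```text
Fx [-0.24  1.09  0.18] Fy [ 0.33  0.29 -0.21] Fz [-0.1  -1.33 -1.4 ] front mm [158.51 158.47 158.44] y [0.97 0.96 1.  ] z 0.038533673126032106 10.95
```

send_rows(steps=[{"dp": [-1,0,0],"roll": 0,"jaw": 10},{"dp": [-2,0,0],"roll": 0,"jaw": 10},{"dp": [-2,0,0],"roll": 0,"jaw": 10}])

```text
time_s: 11.32
tcp_pos: [0.6064, 0.1558, 0.0386]
eef_rot: [180.0, 0.0, -155.9]
contact_force: [0.3, -0.2, -1.3]
gripper_width: 0.0258
gripper_force: 34.8
```

```bash
python3 st.py
```

```text
Fx [ 0.35 -0.79  0.04] Fy [0.6  0.26 1.18] Fz [-1.4  -1.01 -1.92] front mm [160.5  160.46 160.45] y [0.97 0.95 0.99] z 0.03854610292859011 11.475
```

send_rows(steps=[{"dp": [-1,0,0],"roll": 0,"jaw": 10},{"dp": [-2,0,0],"roll": 0,"jaw": 10},{"dp": [-2,0,0],"roll": 0,"jaw": 10}])

```text
time_s: 11.85
tcp_pos: [0.6083, 0.1566, 0.0386]
eef_rot: [-180.0, 0.0, -155.9]
contact_force: [0.2, 0.9, -0.6]
gripper_width: 0.0259
gripper_force: 34.8
```

```bash
python3 st.py
```

```text
Fx [-0.57 -0.32  0.69] Fy [0.11 0.05 0.03] Fz [-1.28 -1.48 -1.62] front mm [162.5  162.5  162.43] y [0.97 0.97 0.98] z 0.03853738360837143 12.0
```

send_rows(steps=[{"dp": [-1,0,0],"roll": 0,"jaw": 10},{"dp": [-2,0,0],"roll": 0,"jaw": 10},{"dp": [-2,0,0],"roll": 0,"jaw": 10}])

```text
time_s: 12.38
tcp_pos: [0.6096, 0.1571, 0.0384]
eef_rot: [-180.0, -0.1, -155.9]
contact_force: [-2.7, -0.7, -0.9]
gripper_width: 0.0257
gripper_force: 34.8
```

```bash
python3 st.py
```

```text
Fx [-2.34 -2.16 -2.28] Fy [-0.63  0.36 -0.27] Fz [-0.72 -0.87  0.02] front mm [164.01 164.   164.02] y [0.93 0.92 0.94] z 0.038395717513397744 12.525
```

Contact is at front x ≈ 164 mm, with 2.3 N. I'll press towards about 7 N.

send_rows(steps=[{"dp": [-1,0,0],"roll": 0,"jaw": 10},{"dp": [-2,0,0],"roll": 0,"jaw": 10},{"dp": [-3,0,0],"roll": 0,"jaw": 10},{"dp": [-3,0,0],"roll": 0,"jaw": 10}])

```text
time_s: 13.02
tcp_pos: [0.612, 0.1582, 0.0383]
eef_rot: [-180.0, -0.1, -155.9]
contact_force: [-6.3, -2.7, 0.9]
gripper_width: 0.0259
gripper_force: 34.8
```

```bash
python3 st.py
```

```text
Fx [-5.17 -6.19 -5.24] Fy [ 0.53 -0.15  0.79] Fz [1.49 1.61 0.57] front mm [166.66 166.64 166.6 ] y [0.89 0.9  0.89] z 0.03832725955780577 13.175
```

send_rows(steps=[{"dp": [-0.8,0,0],"roll": 0,"jaw": 10},{"dp": [-1.6,0,0],"roll": 0,"jaw": 10},{"dp": [-1.6,0,0],"roll": 0,"jaw": 10}])

```text
time_s: 13.55
tcp_pos: [0.6131, 0.1587, 0.0383]
eef_rot: [-180.0, -0.1, -155.9]
contact_force: [-7.0, -1.9, 1.5]
gripper_width: 0.0258
gripper_force: 34.8
```

```bash
python3 st.py
```

```text
Fx [-6.68 -6.61 -6.59] Fy [1.1  0.11 1.  ] Fz [2.2  2.68 3.26] front mm [167.87 167.86 167.86] y [0.86 0.87 0.86] z 0.038312718789444596 13.7
```

send_rows(steps=[{"dp": [0,0,0],"roll": 0,"jaw": 10},{"dp": [0,0,0],"roll": 0,"jaw": 10},{"dp": [0,0,0],"roll": 0,"jaw": 10},{"dp": [0,0,0],"roll": 0,"jaw": 10},{"dp": [0,0,0],"roll": 0,"jaw": 10}])

```text
time_s: 14.32
tcp_pos: [0.6131, 0.1587, 0.0383]
eef_rot: [-180.0, -0.1, -155.9]
contact_force: [-5.8, -2.4, 1.5]
gripper_width: 0.0255
gripper_force: 34.8
```

send_rows(steps=[{"dp": [0,0,0],"roll": 0,"jaw": 10},{"dp": [0,0,0],"roll": 0,"jaw": 10},{"dp": [0,0,0],"roll": 0,"jaw": 10},{"dp": [0,0,0],"roll": 0,"jaw": 10},{"dp": [0,0,0],"roll": 0,"jaw": 10}])

```text
time_s: 14.95
tcp_pos: [0.6131, 0.1587, 0.0383]
eef_rot: [-180.0, -0.1, -155.9]
contact_force: [-6.8, -1.2, 2.1]
gripper_width: 0.0261
gripper_force: 34.8
```

```bash
python3 st.py
```

```text
Fx [-6.26 -6.54 -7.01] Fy [0.54 0.32 0.01] Fz [0.96 2.43 2.37] front mm [167.83 167.82 167.84] y [0.87 0.89 0.87] z 0.03830571721333965 15.1
```

The plunger has been held for over a second. Now I'll release.

send_rows(steps=[{"dp": [0,0,0],"roll": 0,"jaw": 55},{"dp": [0,0,0],"roll": 0,"jaw": 55},{"dp": [0,0,0],"roll": 0,"jaw": 55},{"dp": [0,0,0],"roll": 0,"jaw": 55},{"dp": [0,0,0],"roll": 0,"jaw": 55}])

```text
time_s: 15.72
tcp_pos: [0.6143, 0.1593, 0.0386]
eef_rot: [180.0, 0.0, -155.9]
contact_force: [-0.0, -0.6, 0.1]
gripper_width: 0.0484
gripper_force: 0.0
```

Released, with no force on the tool. I'll go straight up and then back.

send_rows(steps=[{"dp": [0,0,-15],"roll": 0,"jaw": 55},{"dp": [0,0,-35],"roll": 0,"jaw": 55},{"dp": [0,0,-65],"roll": 0,"jaw": 55},{"dp": [0,0,-100],"roll": 0,"jaw": 55},{"dp": [0,0,-130],"roll": 0,"jaw": 55}])

```text
time_s: 16.35
tcp_pos: [0.6145, 0.1593, 0.1713]
eef_rot: [-180.0, 0.1, -155.9]
contact_force: [-0.5, 0.1, 0.5]
gripper_width: 0.0481
gripper_force: 0.0
```

send_rows(steps=[{"dp": [30,0,0],"roll": 0,"jaw": 55},{"dp": [70,-20,0],"roll": 0,"jaw": 55},{"dp": [110,-60,0],"roll": 0,"jaw": 55},{"dp": [130,-110,0],"roll": 0,"jaw": 55},{"dp": [140,-160,0],"roll": 0,"jaw": 55}])

```text
time_s: 16.98
tcp_pos: [0.5515, -0.0454, 0.1705]
eef_rot: [-180.0, 0.1, -155.8]
contact_force: [1.7, 0.1, 0.1]
gripper_width: 0.0482
gripper_force: 0.0
```

send_rows(steps=[{"dp": [0,-40,0],"roll": 0,"jaw": 55},{"dp": [0,-80,0],"roll": 0,"jaw": 55},{"dp": [0,-80,0],"roll": 0,"jaw": 55},{"dp": [0,-80,0],"roll": 0,"jaw": 55}])

```text
time_s: 17.48
tcp_pos: [0.5843, -0.1171, 0.1691]
eef_rot: [-180.0, 0.0, -155.9]
contact_force: [0.8, 0.0, -0.3]
gripper_width: 0.0482
gripper_force: 0.0
```

```bash
python3 - <<'E'
from plant import r
from h import *
a=r.capture("top")["image"][115:240,195:320];b=r.capture("scene")["image"][130:255,195:320]
cv2.imwrite('pics/end.png',cv2.resize(np.hstack([a,b]),None,fx=3.2,fy=3.2,interpolation=cv2.INTER_CUBIC))
s=r.get_state();print(s['tcp_pos'],s['contact_force'],s['time_s'])
E
```

```text
[ 0.58426028 -0.11638831  0.16914313] [-0.06246134 -0.07287088 -0.72775575] 17.575
```

View pics/end.png

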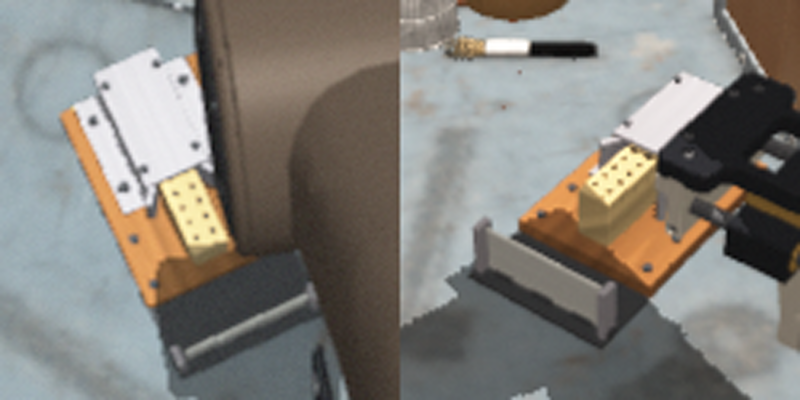

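The final picture shows the block's rear end at about (208,255), lying level on the floor inside the tunnel. The flap is upright between its posts, and the arm is clear.

```bash
python3 -c "
from plant import r
print(r.close_job())"
```

```text
the job is handed in; nothing more can be done
None
```

The long block is in the tunnel on the guard's floor with the flap shut behind it; the plunger was pressed about 3.8 mm (about 6.7 N) and held for over 1 s, the short block was left alone, and the job was handed in at about 17.6 s.

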